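Index the vial sampler and hold the photometer cover on balance

ROBOT

A 6-joint arm with a two-finger parallel gripper is mounted at the origin on the work surface. World frame = base frame: x ahead of the robot, y to its left, z up, the work surface at z = 0. Lengths are in m, angles in rad, forces in N, time in s.
With the tool pointing down it reaches from about 0.35 to 0.85 m from the base axis. Payload 8.1 kg.
Tool frame: the origin (TCP) lies between the finger pads; the fingertips stand 11 mm ahead of it and the grasp point (between the pads) lies 8 mm behind it (tips_ahead is the z of the fingertips in the tool frame, in m); z points along the fingers, y is the line along which they close (so a half turn about z gives the same grasp; the last joint's range is limited). The gripper opens to 93 mm and grips with 3 to 60 N. Pads are 15 mm wide; open, the fingers measure 128 mm over their backs; the gripper's body (75 mm by 188 mm) begins 65 mm behind the grasp point.
Start: joints at [-1.228, 0.13, 1.488, -0, 1.523, -0.085], TCP at [0.249, -0.546, 0.197] pointing down, gripper open.
Joint ranges: [-2.96, 2.96], [-0.89, 2.26], [0.02, 2.5], [-1.34, 4.48], [0, 2.73], [-2.66, 2.66]. Speed limits (rad/s): [2.39, 2.39, 2.79, 3.14, 3.14, 3.14].

INTERFACE

Orientations are given as a rotation vector (axis times angle).
In Python, from plant import read_state, read_camera, close_job, tips_ahead gives the robot as it stands. The module is installed in compiled form; this text tells all that it offers.
- The arm moves only by the tool move_arm, never from a script. Its argument "plan" is a list of rows, each a list of 7 numbers: the turn, a rotation vector about the tool's x, y, z in units of 6 degrees (1.0 is 6 degrees), then the shift along the tool's x, y, z in units of 25 mm (1.0 is 25 mm), then the finger opening in mm, from 0 to 93. A call has exactly 10 rows; each row shifts and turns the commanded pose from where the row before left it, along the tool's axes as they then stand; what a row does not reach is not made up. A row lasts 1/10 s, in which the tool goes at most 50 mm and 8.59 degrees, less where a joint would pass 70% of its speed; a pose out of reach is approached as far as the arm can. A call is refused whole if a number of a shift passes 1 or a number of a turn 1, either way. A call with a gripper value outside its range is refused whole. The fingers move at their own pace and stop on an object; "force" is the grip in N (left out, the last holds). Time passes only in rows, so rows that do not move let the fingers close, or fill a call up. It gives the time, the measured TCP pose, the force, the opening and the grip force at its end, in the units of the state.
- read_state(): the state, without advancing time (a new reading comes with each control period).
- read_camera(name): name is "scene" or "side" or "wrist"; returns a dict with "frame" (400x640x3 uint8, red, green, blue), "z_map" (400x640 float32, m along the optical axis (not along the pixel's ray), 0 where there is no reading), "fx", "fy", "cx", "cy" (pixels), "distortion" ([k1, k2, p1, p2, k3] as OpenCV has them; the pictures are not rectified), "rvec" (rotation vector, rad) and "tvec" (3), from world to camera coordinates, as OpenCV has them. Camera axes: x right, y down, z forward; pixel columns grow to the right and rows downward; lengths in m; the calibration is good to about 2 mm. A picture is of the moment at which its call begins.
- close_job(): hands the job in; it is judged then, once.
The state is a dict: "t": time; "q": joint angles; "dq": joint speeds; "joint_torque": joint torques, N m; "tool_pos": TCP position; "orientation": TCP orientation; "force": force on the tool from outside, world axes, zero at the start; "wrist_torque": the same for the moment, N m; "opening": finger opening in m; "gripper_force": force on a finger pad.
Only numpy, scipy, OpenCV 4.12 (cv2) and the standard library are available. Lean on these libraries where they do the work, as an engineer would, in place of code of your own. Each camera call takes 0.05 s, during which the arm holds its last target. There are 200 camera calls.

TASK

With the photometer's cover still shut, turn the vial sampler's turntable by its black grip until the tall vial clicks into the detent at the metal gate, and let go of it. Then take the photometer's cover by its bar, swing it up to its over-centre balance point (a little short of upright, where it wants to fall neither shut nor open) and finish still gripping the bar and holding the cover still there, so that a colleague can load the vial. Do not let the cover go over backwards, and leave the beaker, bottle, jar and tip rack where they stand.

Things in the scene. Friction and masses are not known exactly. Their poses are not given: they have to be found in the camera images.
- turntable (a joint): turntable angle, rad, growing anticlockwise seen from above. 0 = tall vial at the gate, seated in the detent (play 0.01). Starts at -0.6 to -1.3, between detents, so turn it anticlockwise. Detents every 90 degrees, stops at +-1.75. It turns freely between detents and stays where left; entering a detent takes about 0.15 N m, and it pulls in from about 0.08 either side.
- turn_grip (a point): centre of the turntable's grip, on the turning axis, 146 mm above the bench: a black bar on top of a 28 mm thick hub, 56 mm long (this frame's x), 14 mm thick (y), 32 mm tall (z), top at 162 mm. Pinch it across its thickness from above. The frame turns with the turntable.
- tall_vial (a point): top of the tall capped vial, 114 mm above the bench, 58 mm from the turning axis on the grip frame's -x side; 25 mm across. Fixed in the turntable, an aluminium disc 164 mm across, top at 60 mm, with three more vials on the same circle that are short (tops at 84 mm).
- gate (a point): the sampler's gate, fixed at the front edge of its white base: two aluminium posts, tops at 92 mm, a gap between them. The point lies mid-gap, 60 mm above the bench, 106 mm from the turning axis; x points level from gate to turning axis, z up. At turntable 0 the tall vial stands right behind it, on its x axis.
- sampler: vial sampler, fixed: white base 240 x 200 x 42 mm carrying the turntable; origin under its centre, on the turning axis; x points from gate to axis, z up. A grey detent housing stands at the rear edge.
- reader: photometer, fixed: white open-topped box 180 x 180 x 100 mm with the hinged cover; origin under its centre; front (bar side) faces -x, z up.
- cover (a joint): angle of the photometer's cover, rad: 0 = shut (level), growing as it opens, stop at 2.3. Starts at 0. Hardly any hinge friction: below the balance point it falls shut, beyond it it falls open backwards. Balance point: 1.30 rad (74 degrees up, not 90, owing to the lamp housing on top of the cover).
- cover_hinge (a point): middle of the cover's hinge axis, at the rear of the photometer, 106 mm above the bench, 70 mm behind the box's centre; does not move with the cover. x points level to the rear, away from the bar; y along the hinge axis; z up. The cover is 160 x 184 x 10 mm, 0.37 to 0.65 kg, with a grey lamp housing 70 x 110 mm, 47 mm high, on top (25 to 95 mm from the axis).
- cover_bar (a point): middle of the cover's round grip bar, 12 mm thick, 100 mm long (y of this frame), parallel to the hinge axis, 210 mm from it, on two stalks at its ends. At cover angle a it is 210*cos(a) mm from the axis along cover_hinge's -x and 210*sin(a) mm above it. Shut: 106 mm high, 50 mm before the box. Pinch it from above across its thickness; it turns between fingers that keep pointing down.
- beaker: glass beaker 68 mm across, 85 mm high, loose; origin at its underside. Leave alone.
- bottle: white bottle 60 mm across, 140 mm high, loose; origin at its underside. Leave alone.
- jar: brown glass jar 56 mm across, 70 mm high, loose; origin at its underside. Leave alone.
- rack: clear tip rack 90 x 120 x 57 mm, loose; origin at its underside. Leave alone.

How it is judged:
On the way, in this order (a step that is already met when the one before it is completed fails the run):
1. the turntable rests in the detent with the tall vial at the gate, let go, with the cover still shut (value of joint turntable between -0.05 and 0.05 rad and value of joint cover below 0.08 rad and contact force between the fingers and turntable below 0.1 N), for 0.2 s.
2. the cover stands still at its balance point, held by the fingers (value of joint cover between 1.23 and 1.37 rad and velocity of joint cover between -0.1 and 0.1 rad/s and contact force between the fingers and cover above 1 N), for 0.3 s.
At the end, for the whole second after the job is handed in: The cover is held by the fingers (contact over 1 N), still (under 0.1 rad/s), within 0.07 rad of its balance point (1.30 rad), and the turntable is within 0.05 rad of the detent at 0 (all of step 2 and value of joint turntable between -0.05 and 0.05 rad); the arm keeps its last pose, push and grip.
It fails at once if the cover goes over backwards (beyond 1.65 rad) (value of joint cover above 1.65 rad).
It fails at once if a bystander is moved by more than 30 mm (distance of any of beaker, bottle, jar, rack from where it was at the start of the episode above 0.03 m).
It fails at once if a bystander is tipped over (angle between any of beaker, bottle, jar, rack's own z axis and vertical above 0.5 rad).
It also fails if it takes over 54 s, if anything falls off the work surface, if the arm or the gripper's body presses on something with over 40 N, if the wrist force passes 120 N, or if a joint passes its speed limit or range.

## Working session

There is one attempt and no reset: what is moved stays moved. The work goes in short steps, Python scripts to look and compute and a tool call to move; the robot and the scene stay as the last step left them, time stands still between calls to the robot, and variables do not carry over. Pictures are saved under pics/ and viewed, at most 10 in all, crops included, and the job is handed in when it is done.

Besides the shell and the picture viewer there is one more tool, called after "Call:" by a JSON object that holds its "fn" and its "kwargs", one argument or row to a line. move_arm: Moves the arm, as the interface text tells. Its arguments: {"type":"object","properties":{"plan":{"type":"array","items":{"type":"array","items":{"type":"number"}}},"force":{"type":"number"}},"required":["plan"]}

```bash
mkdir -p pics
cat > h.py <<'E'
import numpy as np, cv2
from plant import *
def cam(n):
    c=read_camera(n); c['K']=np.array([[c['fx'],0,c['cx']],[0,c['fy'],c['cy']],[0,0,1.]])
    c['R']=cv2.Rodrigues(np.array(c['rvec'],float))[0]; c['t']=np.array(c['tvec'],float); c['D']=np.array(c['distortion'],float); return c
def save(c,name): cv2.imwrite('pics/'+name,c['frame'][:,:,::-1])
def cloud(c):
    h,w=c['z_map'].shape; v,u=np.mgrid[:h,:w]
    p=cv2.undistortPoints(np.stack([u,v],-1).reshape(-1,1,2).astype(np.float64),c['K'],c['D']).reshape(h,w,2)
    z=c['z_map'].astype(float); P=np.dstack([p[...,0]*z,p[...,1]*z,z])
    W=(P-c['t'])@c['R']; W[z==0]=np.nan; return W
def plane(c,uv,h):
    p=cv2.undistortPoints(np.array(uv,float).reshape(-1,1,2),c['K'],c['D']).reshape(-1,2)
    d=np.c_[p,np.ones(len(p))]@c['R']; o=-c['R'].T@c['t']
    return o+d*((h-o[2])/d[:,2])[:,None]
E
python3 - <<'E'
from h import *
a=cam('scene');b=cam('side')
save(a,'scene.png');save(b,'side.png')
for c in (a,b): print(-c['R'].T@c['t'])
s=read_state();print(s,tips_ahead)
E
```

```text
[ 1.22019835 -0.26450611  1.15559178]
[0.51061915 0.91026077 0.7286192 ]
{'t': 0.1, 'q': array([-1.22842296e+00,  1.31049854e-01,  1.48917418e+00,  8.45107896e-06,
        1.52301778e+00, -8.53730327e-02]), 'dq': array([-1.26290340e-03, -4.56593455e-04, -2.54296636e-03, -6.01701190e-04,
       -6.52177736e-05, -9.82668748e-04]), 'joint_torque': array([ 7.61870033e-04, -5.61342001e+01, -4.93094766e+01,  7.69340806e-02,
        2.91058305e-02, -8.35673632e-05]), 'tool_pos': array([ 0.24874397, -0.54539984,  0.19591168]), 'orientation': array([-3.06841592e+00, -6.66443840e-01,  3.18646852e-04]), 'force': array([ 0.47701808,  0.13069197, -0.11933417]), 'wrist_torque': array([ 0.01763253, -0.03044312, -0.00534536]), 'gripper_force': 0.0, 'opening': 0.09296091296293532} 0.011
```

View pics/scene.png

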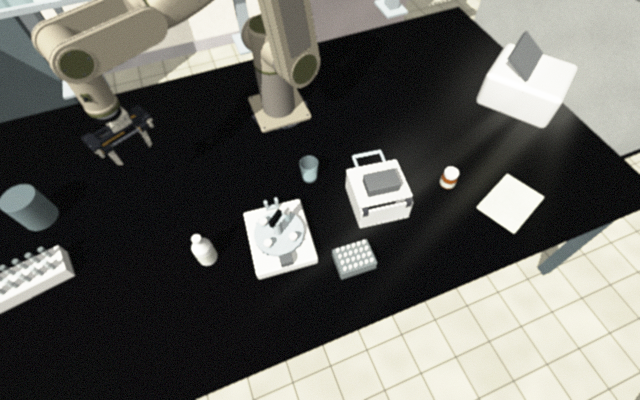

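View pics/side.png

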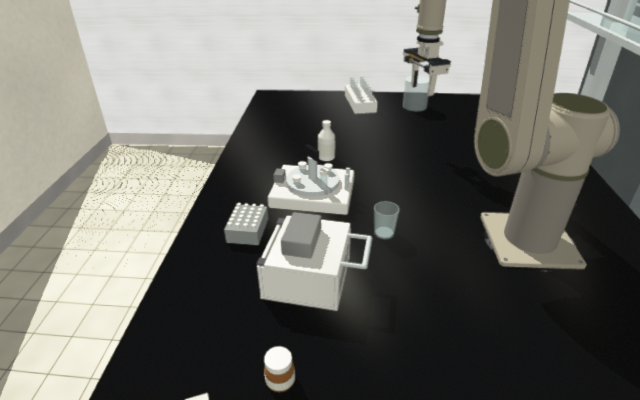

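The scene view shows the sampler at about (280,240) with its gate on the robot side. It also shows the photometer at (380,190) with its bar at (370,157), the beaker at (309,168), the bottle at (203,250) and the rack at (355,258). The side view agrees. Next I'll get positions from the depth maps.

```bash
cat > m.py <<'E'
from h import *
a=cam('scene');A=cloud(a); b=cam('side');B=cloud(b)
def sel(W,u0,u1,v0,v1,z0,z1):
    P=W[v0:v1,u0:u1].reshape(-1,3); P=P[np.isfinite(P[:,0])]; return P[(P[:,2]>z0)&(P[:,2]<z1)]
def rect(n,P):
    r=cv2.minAreaRect(P[:,:2].astype(np.float32)*1000); print(n,len(P),np.round(r[0],1),np.round(r[1],1),round(r[2],1),'z',np.median(P[:,2]).round(3),'mean',P.mean(0).round(4))
rect('base',sel(A,235,325,190,285,.035,.05))
rect('disc',sel(A,235,325,190,285,.055,.066))
rect('grip+',sel(A,235,325,190,285,.13,.2))
rect('tops 95-125',sel(A,235,325,190,285,.09,.122))
rect('cover',sel(A,340,415,145,230,.105,.117))
rect('bar',sel(A,345,390,145,162,.085,.13))
rect('lamp',sel(A,340,415,160,230,.14,.18))
rect('beaker',sel(A,295,325,150,190,.02,.12))
rect('bottle',sel(A,185,222,225,270,.02,.17))
rect('rack',sel(A,328,380,235,280,.04,.08))
rect('jar',sel(A,436,464,162,192,.02,.1))
rect('side grip',sel(B,265,360,145,215,.13,.2))
rect('side bar',sel(B,352,375,228,272,.085,.125))
for n,c,x0,x1,y0,y1 in (('cs.png',a,235,425,140,285),('cside.png',b,255,385,140,285)):
    cv2.imwrite('pics/'+n,cv2.resize(c['frame'][y0:y1,x0:x1,::-1],None,fx=4,fy=4,interpolation=2))
E
python3 m.py
```

```text
base 1813 [ 607.4 -194.9] [199.7 242. ] 84.5 z 0.041 mean [ 0.6266 -0.1998  0.0415]
disc 1318 [ 614.9 -195.8] [184.5 183.5] 38.9 z 0.06 mean [ 0.6187 -0.1967  0.0597]
grip+ 155 [ 610.2 -193.3] [20.4 56.7] 36.2 z 0.157 mean [ 0.6118 -0.1952  0.152 ]
tops 95-125 120 [ 559.6 -172.5] [ 70.  126.1] 88.6 z 0.108 mean [ 0.582  -0.1701  0.106 ]
cover 1488 [564.1 177.9] [185.  238.2] 81.7 z 0.111 mean [0.5779 0.17   0.1107]
bar 139 [468.4 200.7] [129.7  54. ] 68.6 z 0.11 mean [0.4638 0.1986 0.1099]
lamp 637 [602.1 172.3] [111.6  73.2] 81.9 z 0.152 mean [0.6054 0.1703 0.152 ]
beaker 352 [395.4  -8.1] [62.  71.9] 69.3 z 0.06 mean [ 0.3936 -0.0077  0.0583]
bottle 497 [ 586.7 -434.4] [48.5 60. ] 15.8 z 0.09 mean [ 0.5925 -0.433   0.0868]
rack 975 [776.    2.1] [120.   92.5] 86.8 z 0.046 mean [7.777e-01 3.000e-04 4.750e-02]
jar 270 [620.9 452.4] [53.3 51.3] 15.6 z 0.063 mean [0.6249 0.4466 0.0549]
side grip 203 [610.2 -43.8] [ 47.  342.3] 1.2 z 0.151 mean [ 0.6101 -0.1304  0.149 ]
side bar 288 [466.3 194.8] [ 44.2 110.4] 0.1 z 0.109 mean [0.4636 0.1965 0.1082]
```

View pics/cs.png

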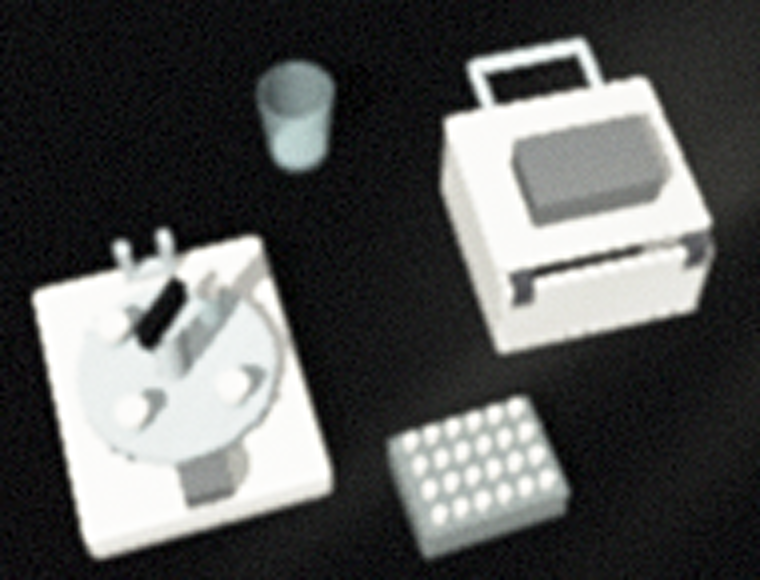

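Positions found:

| Item | x, y (m) | Note |
|---|---|---|
| Turning axis | (0.608, -0.195) | grip long axis at -54°, so the turntable needs about +48° |
| Bar | (0.464, 0.197) | cover x axis at -8° |

I'm moving above the grip at safe height.

Call:
{"fn": "move_arm", "kwargs": {
  "plan": [
    [0,0,0,1,-0.36,-0.15],
    [0,0,0,1,-0.36,-0.15],
    [0,0,0,1,-0.36,-0.15],
    [0,0,0,1,-0.36,-0.15],
    [0,0,0,1,-0.36,-0.15],
    [0,0,0,1,-0.36,-0.15],
    [0,0,0,1,-0.36,-0.15],
    [0,0,0,1,-0.36,-0.15],
    [0,0,0,1,-0.36,-0.15],
    [0,0,0,1,-0.36,-0.15]
  ]
}}

```text
$.plan[0]: bad value
```

Call:
{"fn": "move_arm", "kwargs": {
  "plan": [
    [0,0,0,1,-0.36,-0.15,93],
    [0,0,0,1,-0.36,-0.15,93],
    [0,0,0,1,-0.36,-0.15,93],
    [0,0,0,1,-0.36,-0.15,93],
    [0,0,0,1,-0.36,-0.15,93],
    [0,0,0,1,-0.36,-0.15,93],
    [0,0,0,1,-0.36,-0.15,93],
    [0,0,0,1,-0.36,-0.15,93],
    [0,0,0,1,-0.36,-0.15,93],
    [0,0,0,1,-0.36,-0.15,93]
  ]
}}

```text
t: 1.2
tool_pos: [0.4397, -0.3594, 0.2343]
orientation: [-3.07, -0.667, 0.0]
force: [0.1, -1.0, 0.0]
opening: 0.0928
gripper_force: 0.0
```

Call:
{"fn": "move_arm", "kwargs": {
  "plan": [
    [0,0,0,1,-0.36,-0.15,93],
    [0,0,0,1,-0.36,-0.15,93],
    [0,0,0,1,-0.36,0,93],
    [0,0,0,1,-0.36,0,93],
    [0,0,0,1,-0.36,0,93],
    [0,0,0,1,-0.36,0,93],
    [0,0,0,1,-0.36,0,93],
    [0,0,0,1,-0.36,0,93],
    [0,0,0,1,-0.36,0,93],
    [0,0,1,0,0,0,93]
  ]
}}

```text
t: 2.2
tool_pos: [0.6118, -0.1905, 0.2411]
orientation: [-3.099, -0.509, 0.0]
force: [-0.0, -1.6, 0.1]
opening: 0.0927
gripper_force: 0.0
```

Call:
{"fn": "move_arm", "kwargs": {
  "plan": [
    [0,0,1,0,0,0,93],
    [0,0,1,0,0,0,93],
    [0,0,1,0,0,0,93],
    [0,0,1,0,0,0,93],
    [0,0,1,0,0,0,93],
    [0,0,1,0,0,0,93],
    [0,0,1,0,0,0,93],
    [0,0,1,0,0,0,93],
    [0,0,1,0,0,0,93],
    [0,0,1,0,0,0,93]
  ]
}}

```text
t: 3.2
tool_pos: [0.61, -0.1932, 0.2415]
orientation: [-2.935, 1.119, 0.001]
force: [0.5, 1.1, 0.5]
opening: 0.0933
gripper_force: 0.0
```

Call:
{"fn": "move_arm", "kwargs": {
  "plan": [
    [0,0,1,0,0,0,93],
    [0,0,1,0,0,0,93],
    [0,0,0,0,0,0,93],
    [0,0,0,0,0,0,93],
    [0,0,0,0,0,0,93],
    [0,0,0,0,0,0,93],
    [0,0,0,0,0,0,93],
    [0,0,0,0,0,0,93],
    [0,0,0,0,0,0,93],
    [0,0,0,0,0,0,93]
  ]
}}

```text
t: 4.2
tool_pos: [0.6102, -0.1933, 0.2419]
orientation: [2.806, -1.414, 0.0]
force: [-0.1, 0.1, -0.3]
opening: 0.0936
gripper_force: 0.0
```

```bash
cat > w.py <<'E'
from h import *
from scipy.spatial.transform import Rotation as Rot
s=read_state();R=Rot.from_rotvec(s['orientation']).as_matrix()
print(s['t'],s['tool_pos'],R.round(3))
c=cam('wrist');save(c,'wrist.png');W=cloud(c)
def rep(n,m):
    P=W[m];r=cv2.minAreaRect(P[:,:2].astype(np.float32)*1000);print(n,len(P),r,P.mean(0).round(4))
z=W[...,2];near=np.hypot(W[...,0]-.608,W[...,1]+.195)
rep('grip',(z>.158)&(z<.168)&(near<.045)); rep('disc',(z>.056)&(z<.064)&(near<.1)); rep('vial',(z>.11)&(z<.119)&(near<.09))
E
python3 w.py
```

```text
4.2 [ 0.61019391 -0.19328814  0.24186178] [[ 0.595 -0.804  0.   ]
 [-0.804 -0.595 -0.   ]
 [ 0.     0.    -1.   ]]
grip 940 ((608.1209106445312, -196.0481414794922), (13.986913681030273, 56.23794937133789), 38.91858673095703) [ 0.609  -0.1972  0.1608]
disc 11692 ((610.2546997070312, -198.60914611816406), (171.47425842285156, 164.94931030273438), 37.42544174194336) [ 0.6133 -0.2025  0.059 ]
vial 376 ((589.4954223632812, -173.69857788085938), (26.58567237854004, 80.41464233398438), 39.92490768432617) [ 0.5738 -0.1536  0.1128]
```

View pics/wrist.png

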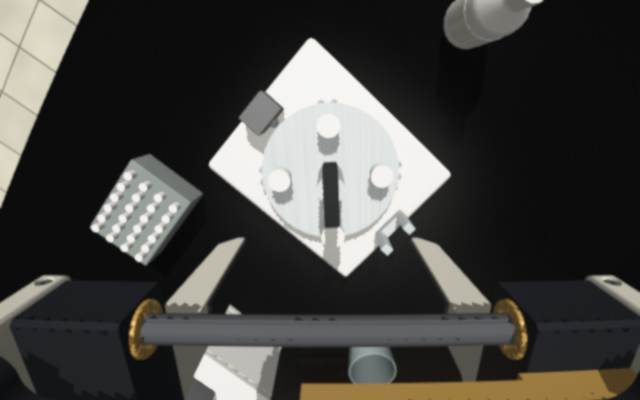

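The wrist view shows the grip at (331,195), running straight along the view with the tall vial below it at (332,240). The gate is at (396,232). Next I descend, grip and turn.

Call:
{"fn": "move_arm", "kwargs": {
  "plan": [
    [0,0,-0.4,0.04,0.13,0.5,93],
    [0,0,0,0,0,0.5,93],
    [0,0,0,0,0,0.5,93],
    [0,0,0,0,0,0.5,93],
    [0,0,0,0,0,0.5,93],
    [0,0,0,0,0,0.5,93],
    [0,0,0,0,0,0.5,93],
    [0,0,0,0,0,0.35,93],
    [0,0,0,0,0,0,93],
    [0,0,0,0,0,0,93]
  ]
}}

```text
t: 5.25
tool_pos: [0.6082, -0.196, 0.1456]
orientation: [-2.834, 1.355, 0.0]
force: [0.6, -0.5, 0.6]
opening: 0.0928
gripper_force: 0.0
```

Call:
{"fn": "move_arm", "kwargs": {
  "plan": [
    [0,0,0,0,0,0,5],
    [0,0,0,0,0,0,5],
    [0,0,0,0,0,0,5],
    [0,0,0,0,0,0,5],
    [0,0,0,0,0,0,5],
    [0,0,0,0,0,0,5],
    [0,0,0,0,0,0,5],
    [0,0,0,0,0,0,5],
    [0,0,0,0,0,0,5],
    [0,0,0,0,0,0,5]
  ],
  "force": 20
}}

```text
t: 6.25
tool_pos: [0.6081, -0.196, 0.1456]
orientation: [2.834, -1.355, -0.0]
force: [0.2, 0.2, -0.8]
opening: 0.0174
gripper_force: 0.0
```

Call:
{"fn": "move_arm", "kwargs": {
  "plan": [
    [0,0,0,0,0,0,5],
    [0,0,0,0,0,0,5],
    [0,0,0,0,0,0,5],
    [0,0,0,0,0,0,5],
    [0,0,-0.6,0,0,0,5],
    [0,0,-0.6,0,0,0,5],
    [0,0,-0.6,0,0,0,5],
    [0,0,-0.6,0,0,0,5],
    [0,0,-0.6,0,0,0,5],
    [0,0,-0.6,0,0,0,5]
  ]
}}

```text
t: 7.25
tool_pos: [0.6082, -0.196, 0.1456]
orientation: [-3.039, 0.796, 0.0]
force: [0.0, -0.2, -1.1]
opening: 0.005
gripper_force: 0.0
```

Call:
{"fn": "move_arm", "kwargs": {
  "plan": [
    [0,0,-0.6,0,0,0,5],
    [0,0,-0.6,0,0,0,5],
    [0,0,-0.6,0,0,0,5],
    [0,0,-0.6,0,0,0,5],
    [0,0,-0.5,0,0,0,5],
    [0,0,-0.5,0,0,0,5],
    [0,0,-0.5,0,0,0,5],
    [0,0,0,0,0,0,5],
    [0,0,0,0,0,0,5],
    [0,0,0,0,0,0,5]
  ]
}}

```text
t: 8.25
tool_pos: [0.6082, -0.196, 0.1456]
orientation: [-3.137, 0.169, 0.0]
force: [-0.1, -1.0, 0.1]
opening: 0.0046
gripper_force: 0.0
```

```bash
python3 -c "
from h import *
s=read_state();v=s['orientation'];print(s);print('xyaw',np.degrees(2*np.arctan2(v[1],v[0])))"
```

```text
{'t': 8.25, 'q': array([-3.91983485e-01,  2.61599708e-01,  1.43363188e+00,  3.23108082e-05,
        1.44639372e+00,  1.28622563e+00]), 'dq': array([ 0.00090995, -0.00061116, -0.00222473, -0.00055736,  0.000505  ,
       -0.00745242]), 'joint_torque': array([-7.47639024e-04, -6.20054197e+01, -4.85505831e+01,  3.61898518e-02,
       -7.03611388e-02,  8.98696569e-03]), 'tool_pos': array([ 0.60817743, -0.19598969,  0.14557669]), 'orientation': array([-3.13702161e+00,  1.68646591e-01,  3.16731014e-05]), 'force': array([-0.07281094, -0.97511756,  0.13270851]), 'wrist_torque': array([0.03232005, 0.0366767 , 0.00979697]), 'gripper_force': 0.0, 'opening': 0.004615308588418974}
xyaw 353.8454711013686
```

The fingers closed on nothing, so I need to look.

Run:
```python
from h import *
a=cam('scene');b=cam('side')
A=cv2.resize(a['frame'][140:290,220:420],(800,600),interpolation=2)
B=cv2.resize(b['frame'][100:250,240:440],(800,600),interpolation=2)
cv2.imwrite('pics/both.png',cv2.resize(np.vstack([A,B]),(400,600))[:,:,::-1])
cv2.imwrite('pics/s2.png',B[:,:,::-1])
```

```text
(no output)
```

View pics/s2.png

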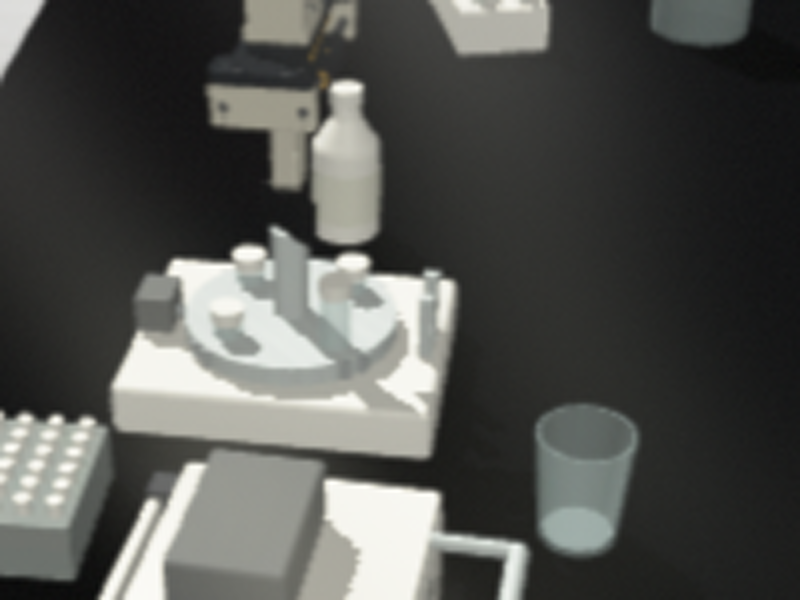

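The side view shows the closed fingertips at crop (290,185), clearly behind and above the grip at (285,235). So the hand isn't where the cameras put the grip. I'll measure the fingers in the camera frames.

```bash
python3 - <<'E'
from h import *
s=read_state()
for n in ('scene','side'):
    c=cam(n);W=cloud(c)
    p,_=cv2.projectPoints(np.array([s['tool_pos'],[.608,-.196,.162]]),c['R'],c['t'],c['K'],c['D']);print(n,'tcp,grip px',p.reshape(-1,2).round(0))
    m=(W[...,2]>.13)&(W[...,2]<.30)&(W[...,0]>.4)&(W[...,0]<.8)&(W[...,1]<-.05)&(W[...,1]>-.42)
    for z0 in np.arange(.13,.30,.015):
        P=W[m&(W[...,2]>z0)&(W[...,2]<=z0+.015)]
        if len(P)>5: print(round(z0,3),len(P),P.min(0).round(3),P.max(0).round(3),np.median(P,0).round(3))
E
cat h.py | head -5
```

```text
scene tcp,grip px [[275. 219.]
 [274. 216.]]
0.13 46 [ 0.599 -0.22   0.13 ] [ 0.63  -0.173  0.145] [ 0.616 -0.192  0.136]
0.145 45 [ 0.593 -0.219  0.145] [ 0.63 -0.17  0.16] [ 0.617 -0.202  0.155]
0.16 38 [ 0.595 -0.22   0.16 ] [ 0.629 -0.173  0.174] [ 0.616 -0.203  0.162]
0.175 27 [ 0.611 -0.213  0.176] [ 0.619 -0.18   0.189] [ 0.615 -0.199  0.183]
0.19 28 [ 0.612 -0.214  0.191] [ 0.62  -0.178  0.204] [ 0.616 -0.192  0.199]
0.205 20 [ 0.612 -0.214  0.205] [ 0.618 -0.178  0.216] [ 0.615 -0.196  0.209]
0.25 67 [ 0.577 -0.284  0.251] [ 0.651 -0.114  0.265] [ 0.64  -0.204  0.261]
0.265 310 [ 0.575 -0.289  0.265] [ 0.652 -0.108  0.28 ] [ 0.634 -0.205  0.272]
0.28 614 [ 0.564 -0.292  0.28 ] [ 0.653 -0.099  0.295] [ 0.62  -0.215  0.293]
0.295 189 [ 0.566 -0.291  0.295] [ 0.649 -0.102  0.3  ] [ 0.615 -0.2    0.296]
side tcp,grip px [[312. 152.]
 [312. 147.]]
0.13 63 [ 0.579 -0.419  0.13 ] [ 0.631 -0.168  0.145] [ 0.611 -0.184  0.138]
0.145 69 [ 0.589 -0.218  0.145] [ 0.631 -0.169  0.16 ] [ 0.611 -0.183  0.153]
0.16 39 [ 0.592 -0.209  0.16 ] [ 0.631 -0.169  0.175] [ 0.605 -0.186  0.162]
0.175 35 [ 0.6   -0.205  0.176] [ 0.619 -0.173  0.19 ] [ 0.607 -0.179  0.183]
0.19 38 [ 0.6   -0.208  0.19 ] [ 0.619 -0.17   0.205] [ 0.608 -0.178  0.198]
0.205 31 [ 0.602 -0.19   0.205] [ 0.621 -0.171  0.219] [ 0.612 -0.177  0.211]
0.25 165 [ 0.566 -0.277  0.25 ] [ 0.654 -0.104  0.265] [ 0.608 -0.111  0.258]
0.265 232 [ 0.566 -0.278  0.265] [ 0.654 -0.098  0.28 ] [ 0.588 -0.114  0.273]
0.28 384 [ 0.566 -0.282  0.28 ] [ 0.655 -0.095  0.295] [ 0.609 -0.121  0.292]
0.295 38 [ 0.587 -0.241  0.295] [ 0.636 -0.117  0.3  ] [ 0.61  -0.156  0.297]
import numpy as np, cv2
from plant import *
def cam(n):
    c=read_camera(n); c['K']=np.array([[c['fx'],0,c['cx']],[0,c['fy'],c['cy']],[0,0,1.]])
    c['R']=cv2.Rodrigues(np.array(c['rvec'],float))[0]; c['t']=np.array(c['tvec'],float); c['D']=np.array(c['distortion'],float); return c
```

View pics/both.png

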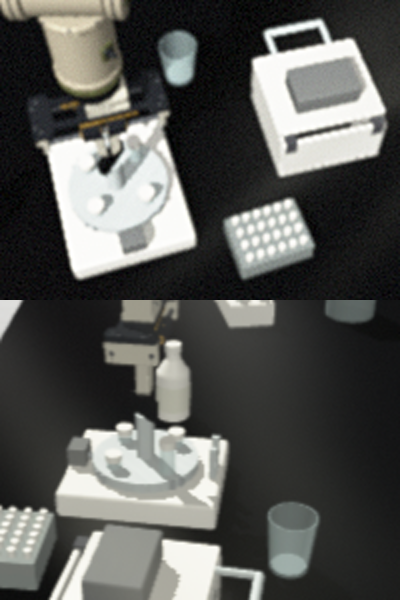

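The clouds show the hand is right in x and y. Its fingertips are at z ≈ 0.166 where the reported pose implies 0.134, so the tool really is about 31 mm higher than reported and the fingers passed over the bar. The turntable hasn't moved. I'll go back to the grip's angle, descend 28 mm more and grip.

Call:
{"fn": "move_arm", "kwargs": {
  "plan": [
    [0,0,0.5,0,0,-0.2,60],
    [0,0,0.9,0,0,0,60],
    [0,0,0.9,0,0,0,60],
    [0,0,0.9,0,0,0,60],
    [0,0,0.9,0,0,0,60],
    [0,0,0.9,0,0,0,60],
    [0,0,0.9,0,0,0,60],
    [0,0,0.8,0,0,0,60],
    [0,0,0.8,0,0,0,60],
    [0,0,0,0,0,0.2,60]
  ]
}}

```text
t: 9.45
tool_pos: [0.6087, -0.1962, 0.1463]
orientation: [-2.833, 1.357, -0.002]
force: [-0.2, -0.1, 0.5]
opening: 0.0598
gripper_force: 0.0
```

Call:
{"fn": "move_arm", "kwargs": {
  "plan": [
    [0,0,0,0,0,0.3,60],
    [0,0,0,0,0,0.3,60],
    [0,0,0,0,0,0.3,60],
    [0,0,0,0,0,0.2,60],
    [0,0,0,0,0,0,5],
    [0,0,0,0,0,0,5],
    [0,0,0,0,0,0,5],
    [0,0,0,0,0,0,5],
    [0,0,0,0,0,0,5],
    [0,0,0,0,0,0,5]
  ]
}}

```text
t: 10.45
tool_pos: [0.6083, -0.1961, 0.1183]
orientation: [-2.834, 1.355, -0.001]
force: [0.3, 0.2, 0.2]
opening: 0.0165
gripper_force: 0.0
```

Call:
{"fn": "move_arm", "kwargs": {
  "plan": [
    [0,0,0,0,0,0,5],
    [0,0,0,0,0,0,5],
    [0,0,0,0,0,0,5],
    [0,0,0,0,0,0,5],
    [0,0,0,0,0,0,5],
    [0,0,0,0,0,0,5],
    [0,0,0,0,0,0,5],
    [0,0,0,0,0,0,5],
    [0,0,0,0,0,0,5],
    [0,0,0,0,0,0,5]
  ]
}}

```text
t: 11.45
tool_pos: [0.6085, -0.1959, 0.1184]
orientation: [-2.834, 1.354, -0.001]
force: [4.2, 2.5, 1.1]
opening: 0.0134
gripper_force: 20.0
```

Gripped: 20 N at 13.4 mm. Now turn.

Call:
{"fn": "move_arm", "kwargs": {
  "plan": [
    [0,0,-0.4,0,0,0,5],
    [0,0,-0.8,0,0,0,5],
    [0,0,-0.8,0,0,0,5],
    [0,0,-0.8,0,0,0,5],
    [0,0,-0.8,0,0,0,5],
    [0,0,-0.8,0,0,0,5],
    [0,0,-0.8,0,0,0,5],
    [0,0,-0.8,0,0,0,5],
    [0,0,-0.8,0,0,0,5],
    [0,0,-0.8,0,0,0,5]
  ]
}}

```text
t: 12.45
tool_pos: [0.6086, -0.1958, 0.1183]
orientation: [-3.138, 0.145, -0.001]
force: [4.2, 2.2, 0.8]
opening: 0.0139
gripper_force: 20.0
```

Call:
{"fn": "move_arm", "kwargs": {
  "plan": [
    [0,0,0,0,0,0,5],
    [0,0,0,0,0,0,5],
    [0,0,0,0,0,0,5],
    [0,0,0,0,0,0,5],
    [0,0,0,0,0,0,60],
    [0,0,0,0,0,0,60],
    [0,0,0,0,0,0,60],
    [0,0,0,0,0,0,60],
    [0,0,0,0,0,0,60],
    [0,0,0,0,0,0,60]
  ]
}}

```text
t: 13.45
tool_pos: [0.6081, -0.1961, 0.118]
orientation: [3.138, -0.151, -0.0]
force: [0.1, 0.3, 0.1]
opening: 0.0567
gripper_force: 0.0
```

Call:
{"fn": "move_arm", "kwargs": {
  "plan": [
    [0,0,0,0,0,-0.5,60],
    [0,0,0,0,0,-0.5,60],
    [0,0,0,0,0,-0.5,60],
    [0,0,0,0,0,-0.5,60],
    [0,0,0,0,0,-0.5,60],
    [0,0,0,0,0,-0.5,60],
    [0,0,0,0,0,-0.5,60],
    [0,0,0,0,0,-0.5,60],
    [0,0,0,0,0,-0.4,60],
    [0,0,0,0,0,0,60]
  ]
}}

```text
t: 14.45
tool_pos: [0.6091, -0.1964, 0.2304]
orientation: [3.137, -0.15, 0.005]
force: [1.3, 0.2, 0.7]
opening: 0.0603
gripper_force: 0.0
```

```bash
cat >> w.py <<'E'
m=(z>.158)&(z<.168)&(near<.045);P=W[m][:,:2]
rep('vialtop',(z>.108)&(z<.119)&(near<.09)&(near>.045)); rep('base',(z>.037)&(z<.046)&(near<.18)); rep('gate',(z>.087)&(z<.097)&(near<.13)&(near>.08))
E
sed -i 's/wrist.png/wrist2.png/' w.py; python3 w.py
```

```text
14.45 [ 0.60910404 -0.19636116  0.23039206] [[ 0.995 -0.096  0.003]
 [-0.096 -0.995 -0.001]
 [ 0.003  0.001 -1.   ]]
grip 995 ((608.3897094726562, -196.43197631835938), (13.46646785736084, 55.22813034057617), 84.044921875) [ 0.6095 -0.1963  0.1609]
disc 12284 ((608.0965576171875, -196.6818389892578), (163.61956787109375, 163.2720489501953), 38.781063079833984) [ 0.6162 -0.1972  0.059 ]
vial 392 ((578.6270751953125, -192.58160400390625), (26.58383560180664, 80.72099304199219), 83.40055847167969) [ 0.5534 -0.1911  0.1128]
vialtop 376 ((549.0786743164062, -190.85511779785156), (23.2333927154541, 21.677833557128906), 84.1333999633789) [ 0.5504 -0.1909  0.1127]
base 12879 ((608.9921264648438, -196.5450439453125), (199.08685302734375, 237.27061462402344), 84.55097961425781) [ 0.6374 -0.1995  0.0407]
gate 172 ((503.8399963378906, -186.594482421875), (44.581764221191406, 12.54810619354248), 84.30613708496094) [ 0.5042 -0.1872  0.0904]
```

View pics/wrist2.png

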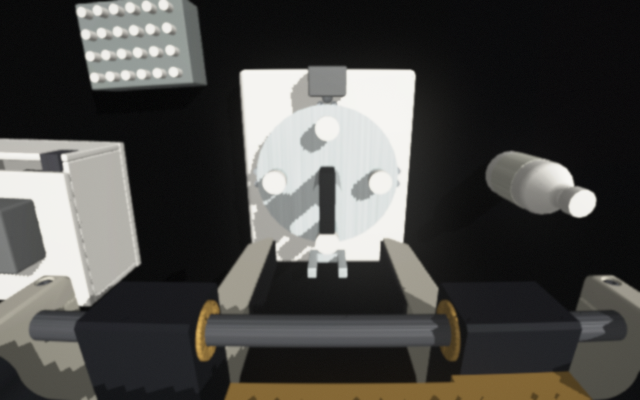

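The turntable sits in the detent, with the vial direction within about 0.01 rad of the gate axis, and it is let go. The wrist view shows the vial at (327,243) right behind the gate posts at (312/342,265). Next I move above the cover bar.

Call:
{"fn": "move_arm", "kwargs": {
  "plan": [
    [0,0,0,-0.52,-1,0,60],
    [0,0,0,-0.52,-1,0,60],
    [0,0,0,-0.52,-1,0,60],
    [0,0,0,-0.52,-1,0,60],
    [0,0,0,-0.52,-1,0,60],
    [0,0,0,-0.52,-1,0,60],
    [0,0,0,-0.52,-1,0,60],
    [0,0,0,-0.52,-1,0,60],
    [0,0,0,-0.52,-1,0,60],
    [0,0,0,-0.52,-1,0,60]
  ]
}}

```text
t: 15.5
tool_pos: [0.5016, 0.0662, 0.2271]
orientation: [3.138, -0.151, -0.002]
force: [-0.0, -0.2, 0.1]
opening: 0.0602
gripper_force: 0.0
```

Call:
{"fn": "move_arm", "kwargs": {
  "plan": [
    [0,0,0,-0.52,-1,0,60],
    [0,0,0,-0.52,-1,0,60],
    [0,0,0,-0.52,-1,0,60],
    [0,0,0,-0.52,-1,0,60],
    [0,0,0,-0.5,-0.9,0,60],
    [0,0,-0.9,0,0,0,60],
    [0,0,-0.9,0,0,0,60],
    [0,0,-0.9,0,0,0,60],
    [0,0,-0.9,0,0,0,60],
    [0,0,-0.9,0,0,0,60]
  ]
}}

```text
t: 16.5
tool_pos: [0.4497, 0.1933, 0.2271]
orientation: [3.085, 0.592, -0.002]
force: [0.5, -0.8, 0.3]
opening: 0.0596
gripper_force: 0.0
```

Call:
{"fn": "move_arm", "kwargs": {
  "plan": [
    [0,0,-1,0,0,0,60],
    [0,0,-1,0,0,0,60],
    [0,0,-1,0,0,0,60],
    [0,0,-1,0,0,0,60],
    [0,0,-1,0,0,0,60],
    [0,0,-1,0,0,0,60],
    [0,0,-1,0,0,0,60],
    [0,0,-1,0,0,0,60],
    [0,0,-1,0,0,0,60],
    [0,0,-1,0,0,0,60]
  ]
}}

```text
t: 17.5
tool_pos: [0.4497, 0.1932, 0.2271]
orientation: [-2.375, -2.056, 0.002]
force: [0.5, -1.2, -0.3]
opening: 0.0596
gripper_force: 0.0
```

```bash
cat > b.py <<'E'
from h import *
from scipy.spatial.transform import Rotation as Rot
s=read_state();R=Rot.from_rotvec(s['orientation']).as_matrix()
print(s['t'],s['tool_pos'],R.round(3))
c=cam('wrist');save(c,'wrist3.png');W=cloud(c);z=W[...,2]
def rep(n,m):
    P=W[m];r=cv2.minAreaRect(P[:,:2].astype(np.float32)*1000);print(n,len(P),r,np.median(P,0).round(4))
d=np.hypot(W[...,0]-.54,W[...,1]-.18)
rep('lamp',(z>.15)&(z<.17)&(d<.2)&(W[...,0]>.55))
rep('cover+bar',(z>.09)&(z<.118)&(d<.2))
e=(W-np.array([.452,.194,.106]))@np.array([[.9895,.144,0],[-.144,.9895,0],[0,0,1]]).T.T.T if 0 else None
u=np.array([.9895,-.144]);v=np.array([.144,.9895]);Q=W[...,:2]-np.array([.452,.194])
a=Q@u;b=Q@v
rep('bar',(z>.095)&(z<.118)&(abs(b)<.04)&(abs(a)<.03))
rep('bar whole',(z>.095)&(z<.118)&(abs(b)<.08)&(abs(a)<.02))
E
python3 b.py
```

```text
17.5 [0.44970995 0.19324172 0.22712476] [[ 0.143  0.99  -0.001]
 [ 0.99  -0.143 -0.   ]
 [-0.001 -0.001 -1.   ]]
lamp 8736 ((602.4622192382812, 172.9775848388672), (108.82148742675781, 70.09925842285156), 81.76322937011719) [0.6018 0.1775 0.1521]
cover+bar 20427 ((566.2321166992188, 177.3817596435547), (184.39581298828125, 238.51519775390625), 81.76226043701172) [0.553  0.2135 0.1099]
bar 913 ((454.3668518066406, 193.687744140625), (79.9201889038086, 11.74695873260498), 82.4216079711914) [0.4546 0.1967 0.1103]
bar whole 1447 ((459.9771728515625, 192.9532470703125), (107.52139282226562, 23.819610595703125), 81.68417358398438) [0.456  0.2003 0.11  ]
```

View pics/wrist3.png

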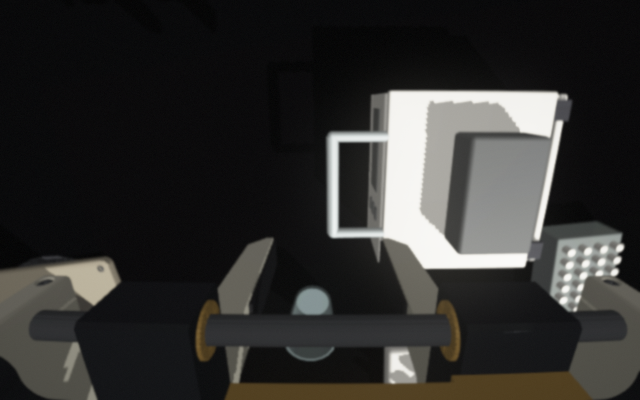

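The wrist view shows the bar from (333,135) to (333,235), upright in the view and parallel to the pads. Its centre is (0.4545, 0.194). I narrow the opening to 36 mm to clear the box front, then descend.

Call:
{"fn": "move_arm", "kwargs": {
  "plan": [
    [0,0,0,0.06,0.19,0.4,36],
    [0,0,0,0,0,0.6,36],
    [0,0,0,0,0,0.7,36],
    [0,0,0,0,0,0.7,36],
    [0,0,0,0,0,0.7,36],
    [0,0,0,0,0,0.7,36],
    [0,0,0,0,0,0.7,36],
    [0,0,0,0,0,0.7,36],
    [0,0,0,0,0,0.7,36],
    [0,0,0,0,0,0.5,36]
  ]
}}

```text
t: 18.55
tool_pos: [0.4534, 0.1936, 0.0651]
orientation: [-2.381, -2.048, 0.005]
force: [-0.1, 0.3, -0.8]
opening: 0.036
gripper_force: 0.0
```

Call:
{"fn": "move_arm", "kwargs": {
  "plan": [
    [0,0,0,0,0,0,36],
    [0,0,0,0,0,0,36],
    [0,0,0,0,0,0,5],
    [0,0,0,0,0,0,5],
    [0,0,0,0,0,0,5],
    [0,0,0,0,0,0,5],
    [0,0,0,0,0,0,5],
    [0,0,0,0,0,0,5],
    [0,0,0,0,0,0,5],
    [0,0,0,0,0,0,5]
  ],
  "force": 20
}}

```text
t: 19.55
tool_pos: [0.4544, 0.1945, 0.0686]
orientation: [-2.379, -2.05, 0.001]
force: [-5.8, 0.4, 5.5]
opening: 0.0113
gripper_force: 20.0
```

Gripped the bar at about 12 mm with 20 N. Now I follow the arc upward.

Call:
{"fn": "move_arm", "kwargs": {
  "plan": [
    [0,0,0,0,0.013,-0.462,5],
    [0,0,0,0,0.038,-0.46,5],
    [0,0,0,0,0.063,-0.458,5],
    [0,0,0,0,0.088,-0.453,5],
    [0,0,0,0,0.113,-0.448,5],
    [0,0,0,0,0.138,-0.441,5],
    [0,0,0,0,0.162,-0.433,5],
    [0,0,0,0,0.185,-0.423,5],
    [0,0,0,0,0.208,-0.412,5],
    [0,0,0,0,0.231,-0.4,5]
  ],
  "force": 25
}}

```text
t: 20.55
tool_pos: [0.4837, 0.1903, 0.1792]
orientation: [-2.376, -2.05, 0.004]
force: [-12.2, 4.0, 5.0]
opening: 0.0109
gripper_force: 25.0
```

Call:
{"fn": "move_arm", "kwargs": {
  "plan": [
    [0,0,0,0,0.252,-0.387,5],
    [0,0,0,0,0.273,-0.373,5],
    [0,0,0,0,0.293,-0.357,5],
    [0,0,0,0,0.312,-0.34,5],
    [0,0,0,0,0.33,-0.323,5],
    [0,0,0,0,0.348,-0.304,5],
    [0,0,0,0,0.364,-0.284,5],
    [0,0,0,0,0.379,-0.264,5],
    [0,0,0,0,0.393,-0.243,5],
    [0,0,0,0,0.406,-0.221,5]
  ]
}}

```text
t: 21.55
tool_pos: [0.5693, 0.1782, 0.2587]
orientation: [2.378, 2.052, 0.005]
force: [-4.1, 5.2, 5.5]
opening: 0.0114
gripper_force: 25.0
```

Run:
```python
from h import *
s=read_state();print(s['t'],s['tool_pos'],s['orientation'],s['force'],s['opening'])
B=np.array([.4545,.194]);u=np.array([.9899,-.142]);
d=(s['tool_pos'][:2]-B)@u; z=s['tool_pos'][2]-.0686
print(d,z,'a',np.arctan2(z,.21-d),np.hypot(z,.21-d))
for n in('scene','side'):
    c=cam(n);W=cloud(c);Q=W[...,:2]-B;a=.21-Q@u;b=Q@np.array([.142,.9899]);h=W[...,2]-.106
    m=(abs(b)<.09)&(a>-.05)&(a<.16)&(h>.03)&(h<.155); 
    # cover's plane fit (front/under or top faces) by line in (a,h)
    P=np.c_[a[m],h[m]]; print(n,len(P))
    ang=np.arctan2(P[:,1],P[:,0]);r=np.hypot(*P.T)
    print(np.histogram(ang[(r>.1)&(r<.16)],bins=np.arange(.4,2.0,.05)))
cv2.imwrite('pics/side4.png',cv2.resize(c['frame'][120:320,230:430],(600,600),interpolation=2)[:,:,::-1])
```

```text
21.55 [0.56925534 0.17820935 0.25867639] [2.37848146 2.05179469 0.0054085 ] [-4.11440783  5.22158508  5.53444003] 0.011386890026637475
0.11583858727074481 0.19007638634540275 a 1.1108457459487486 0.2121212018948034
scene 2315
(array([  0,   0,   0,   0,   0,   0,   0,   0,   0,   0,   0,   0,   0,
        51, 827, 118,   0,   0,   1,   8,  25,  26,  51,  38,   4,   0,
         0,   0,   0,   0,   0]), array([0.4 , 0.45, 0.5 , 0.55, 0.6 , 0.65, 0.7 , 0.75, 0.8 , 0.85, 0.9 ,
       0.95, 1.  , 1.05, 1.1 , 1.15, 1.2 , 1.25, 1.3 , 1.35, 1.4 , 1.45,
       1.5 , 1.55, 1.6 , 1.65, 1.7 , 1.75, 1.8 , 1.85, 1.9 , 1.95]))
side 1294
(array([ 0,  0,  0,  0,  0,  0,  0,  0,  0,  0,  0,  0,  0, 15, 82, 93,  0,
        0,  0,  0,  8, 33, 71, 57,  6,  0,  0,  0,  0,  0,  0]), array([0.4 , 0.45, 0.5 , 0.55, 0.6 , 0.65, 0.7 , 0.75, 0.8 , 0.85, 0.9 ,
       0.95, 1.  , 1.05, 1.1 , 1.15, 1.2 , 1.25, 1.3 , 1.35, 1.4 , 1.45,
       1.5 , 1.55, 1.6 , 1.65, 1.7 , 1.75, 1.8 , 1.85, 1.9 , 1.95]))
```

View pics/side4.png

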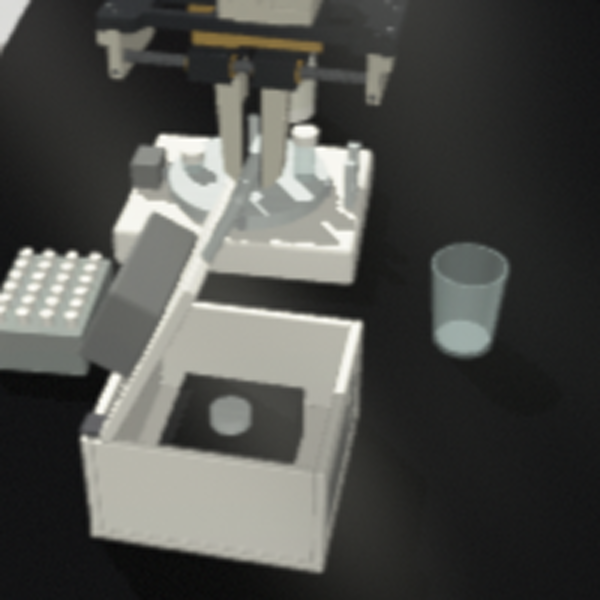

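The side view shows the cover held by the bar at about 1.11 rad, agreeing with the arm pose. The fingers are at (250,160) in the crop, with the cover and lamp leaning back behind them. Moving the last 0.19 rad, slowing down.

Call:
{"fn": "move_arm", "kwargs": {
  "plan": [
    [0,0,0,0,0.244,-0.116,5],
    [0,0,0,0,0.246,-0.108,5],
    [0,0,0,0,0.248,-0.099,5],
    [0,0,0,0,0.249,-0.091,5],
    [0,0,0,0,0.2,-0.066,5],
    [0,0,0,0,0.15,-0.047,5],
    [0,0,0,0,0.1,-0.028,5],
    [0,0,0,0,0.05,-0.014,5],
    [0,0,0,0,0,0,5],
    [0,0,0,0,0,0,5]
  ]
}}

```text
t: 22.65
tool_pos: [0.606, 0.173, 0.272]
orientation: [2.378, 2.052, 0.006]
force: [-0.5, 6.8, 3.3]
opening: 0.0116
gripper_force: 25.0
```

Run:
```python
from h import *
s=read_state();print(s['t'],s['tool_pos'],s['orientation'],s['force'],s['opening'],s['gripper_force'])
B=np.array([.4545,.194]);u=np.array([.9899,-.142]);
d=(s['tool_pos'][:2]-B)@u; z=s['tool_pos'][2]-.0686
print('a',np.arctan2(z,.21-d),np.hypot(z,.21-d))
for n in('scene','side'):
    c=cam(n);W=cloud(c);Q=W[...,:2]-B;a=.21-Q@u;b=Q@np.array([.142,.9899]);h=W[...,2]-.106
    r=np.hypot(a,h);t=np.arctan2(h,a)
    m=(abs(b)<.09)&(r>.1)&(r<.16)&(t>1.0)&(t<1.45); P=np.c_[a[m],h[m]].astype(np.float32)
    l=cv2.fitLine(P,cv2.DIST_HUBER,0,.01,.01).ravel();print(n,len(P),'median',np.median(t[m]),'slope',np.arctan2(l[1],l[0])%np.pi)
```

```text
22.65 [0.60598592 0.17300177 0.27200026] [2.37842701 2.05190324 0.00589711] [-0.46127348  6.83623005  3.32969254] 0.0115963935103834 25.030755400657654
a 1.2972849744774206 0.21125287678865742
scene 919 median 1.3177376145515596 slope 1.2809166
side 289 median 1.2683309095341557 slope 1.3279324
```

Arm pose and cloud fits agree on about 1.30 rad. I'll hold for a second, then hand in.

Call:
{"fn": "move_arm", "kwargs": {
  "plan": [
    [0,0,0,0,0,0,5],
    [0,0,0,0,0,0,5],
    [0,0,0,0,0,0,5],
    [0,0,0,0,0,0,5],
    [0,0,0,0,0,0,5],
    [0,0,0,0,0,0,5],
    [0,0,0,0,0,0,5],
    [0,0,0,0,0,0,5],
    [0,0,0,0,0,0,5],
    [0,0,0,0,0,0,5]
  ]
}}

```text
t: 23.75
tool_pos: [0.6059, 0.173, 0.272]
orientation: [2.378, 2.052, 0.006]
force: [-1.1, 6.5, 3.1]
opening: 0.0112
gripper_force: 25.0
```

```bash
python3 -c "
from plant import *
s=read_state();print(s['tool_pos'],s['gripper_force']);print(close_job())"
```

```text
[0.60592716 0.17299257 0.27197305] 25.030530989170074
the job is handed in; nothing more can be done
None
```

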